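Set the sprung slide of a board test jig on its stop pin

ROBOT

A 6-joint arm with a two-finger parallel gripper is mounted at the origin on the work surface. World frame = base frame: x ahead of the robot, y to its left, z up, the work surface at z = 0. Lengths are in m, angles in rad, forces in N, time in s.
With the tool pointing down it reaches from about 0.3 to 0.825 m from the base axis. Payload 5.4 kg.
Tool frame: the origin (TCP) lies midway between the tips of the shut fingers; the grasp point (between the pads) lies 19 mm behind it; z points along the fingers, y is the direction in which the jaws open and shut (so a half turn about z gives the same grasp; the last joint's range is limited). The gripper opens to 92 mm and grips with 3 to 60 N. Pads are 20 mm wide; open, the fingers measure 128 mm over their backs; the gripper's body (75 mm by 189 mm) begins 69 mm behind the grasp point.
Start: joints at [-1.533, 0.158, 1.597, -0, 1.386, -0.21], TCP at [0.141, -0.557, 0.215] pointing down, gripper open.
Joint ranges: [-2.91, 2.91], [-0.94, 2.29], [0.18, 2.7], [-1.29, 4.43], [0.17, 2.64], [-3, 3]. Speed limits (rad/s): [2.57, 2.57, 3.14, 3.14, 3.14, 3.14].

INTERFACE

Orientations are given as a 3x3 rotation matrix whose columns are the frame's x, y, z axes.
In Python, from station import r gives the robot as it stands.
- The arm moves only by the tool send_rows, never from a script. Its argument "motion" is a list that holds one entry, the list of rows, each a list of 7 numbers: the opening, from 0 (shut) to 1 (fully open), then the shift along the tool's x, y, z in mm, then the turn, a rotation vector about the tool's x, y, z in degrees. A call has 1 to 5 rows; each row shifts and turns the pose as measured when the row begins, along the tool's axes as they then stand; what a row does not reach is not made up. A row lasts 1/12 s, in which the tool goes at most 41.7 mm and 7.16 degrees, less where a joint would pass 70% of its speed; a pose out of reach is approached as far as the arm can. A call is refused whole if a number of a shift passes 41.7 or a number of a turn 7.16, either way. A call with a gripper value outside its range is refused whole. The fingers move at their own pace and stop on an object; "force" is the grip in N (left out, the last holds). Time passes only in rows, so rows that do not move let the fingers close. It gives the time, the measured TCP pose, the force and the opening at its end, in the units of the state.
- r.read_state(): the state, without advancing time (a new reading comes with each control period).
- r.read_camera(name): name is "scene" or "top" or "wrist"; returns the picture (420x560x3 uint8, red, green, blue); there is no depth.
- r.camera_model(name): a dict with "intrinsics" (3x3 intrinsics, pixels), "extrinsics" (4x4, takes a point from camera to world coordinates). Camera axes: x right, y down, z forward; pixel columns grow to the right and rows downward; lengths in m; the calibration is good to about 2 mm. A picture is of the moment at which its call begins: read the wrist's pose just before it. camera_model takes no time and is no camera call; for the wrist camera it gives the pose at the moment of the call.
- r.job_done(): hands the job in, once; it reports no verdict.
The state is a dict: "clock": time; "qpos": joint angles; "qd": joint speeds; "joint_torque": joint torques, N m; "tool_pos": TCP position; "eef_rot": TCP orientation; "wrist_force": force on the tool from outside, world axes, zero at the start; "wrist_torque": the same for the moment, N m; "grip_width": opening from 0.0 (shut) to 1.0 (fully open).
Only numpy, scipy, OpenCV 4.12 (cv2) and the standard library are available. Lean on these libraries where they do the work, as an engineer would, in place of code of your own. Each camera call takes 0.05 s, during which the arm holds its last target. There are 200 camera calls.

TASK

Set the sprung slide of the board test jig to its mid position: push its upright plate towards the circuit board until the slide has gone past the stop pin, then let it go so that it springs back and stays caught on the pin. Only push the plate, on its face away from the circuit board, with the fingers: do not grip it or touch its other face, keep off the black knob of the stop pin, and leave the loose things standing about where they are.

Things in the scene. Friction and masses are not known exactly. Their poses are not given: they have to be found in the camera images.
- jig: Board test jig screwed to the bench: aluminium baseplate 290 x 180 x 10 mm with, along its +x, a grey spring housing (96 mm wide, top at 50 mm), the slide on two guide rods, and a black nest with a green circuit board (top about 45 mm). Origin on the bench; the plate spans x -180 to 110 and y -65 to 115 mm. +x is the push direction, level. Place and yaw change from run to run
- slide (a joint): Travel of the slide along the jig's +x in m: 0 = home against the spring housing, where it starts; 0.040 = mid position, caught on the stop pin; 0.070 = far end stop. A spring drives it back (3.5 N at home, 7 N at the far end), damped; from 0.010 to 0.040 its ramp also pushes the pin aside, for up to some 4 N more
- push_face (a point): Middle of the face to be pushed of the slide's upright aluminium plate (it looks to the jig's -x, to the spring housing); x axis = push direction. Plate 92 mm wide (y), 12 mm thick (x), from 42 to 102 mm above the bench; this point is 77 mm up. At home it is 52 mm to -x of the jig's origin. Free room behind the face: above the carriage (48 mm long there, top at 42 mm), then above the housing
- catch_face (a point): Steel catch on the slide's +y side, 12 mm deep, 27 mm up, its flat face to the jig's -x, a ramp 22 mm long on its +x side. The pin snaps in behind it when the slide comes to 0.035 to 0.040 (safely by 0.045). Let go before that, the slide runs back to 0; let go after it, it runs back to 0.040 and stays
- stop_pin (a joint): Travel of the sprung stop pin in m: 0 = fully in (across the path of the catch on the slide's side), up to 0.014 = drawn back along the jig's +y. Its spring returns it to 0 by itself
- pin_tip (a point): Rounded inner tip of the stop pin, a 10 mm steel pin that lies level along the jig's y at 27 mm height; it goes through a dark steel block 34 x 22 mm, 44 mm high, beside the slide
- pin_knob (a point): Centre of the black round pull knob on the outer end of the stop pin, 22 mm across, 18 mm long, 101 mm to the jig's +y of its origin, 27 mm up: not to be touched
- cap: Loose bystander: round yellow plastic cap, 46 mm across, 18 mm high, on the bench; origin at the centre of its underside
- screwdriver: Loose bystander: screwdriver, 180 mm long, lying on the bench; origin under its middle
- pot: Loose bystander: white jar with a black lid, 48 mm across, 70 mm high; origin at the centre of its underside

How it is judged:
By the outcome, as a careful person would: the job done as asked, in the order asked, and still so for the second after the job is handed in, with the robot touching nothing.
It also fails if it takes over 32 s, if anything falls off the work surface, if the arm or the gripper's body presses on something with over 40 N, if the wrist force passes 120 N, or if a joint passes its speed limit or range.

## Working session

There is one attempt and no reset: what is moved stays moved. The work goes in short steps, Python scripts to look and compute and a tool call to move; the robot and the scene stay as the last step left them, time stands still between calls to the robot, and variables do not carry over. Pictures are saved under pics/ and viewed, about 8 in all and at most 12, crops included, and the job is handed in when it is done.

Besides the shell and the picture viewer there is one more tool, called after "Request:" as name(argument=value, ...), one argument or row to a line, values as JSON. send_rows: Moves the arm, as the interface text tells. Its arguments: {"type":"object","properties":{"motion":{"type":"array"},"force":{"type":"number"}},"required":["motion"]}

```bash
mkdir -p pics; ls
python3 - <<'E'
from station import r
import cv2,numpy as np
for n in("top","scene"):
    im=r.read_camera(n); cv2.imwrite(f"pics/{n}0.png",im[:,:,::-1])
    m=r.camera_model(n); print(n,np.round(m["intrinsics"],1).tolist(),np.round(m["extrinsics"],3).tolist())
s=r.read_state();print(s["clock"],s["tool_pos"],s["eef_rot"])
E
```

```text
pics
top [[392.5, 0.0, 281.7], [0.0, 392.5, 216.4], [0.0, 0.0, 1.0]] [[0.047, -0.971, 0.234, 0.409], [-0.999, -0.047, 0.005, 0.035], [0.006, -0.234, -0.972, 0.841], [0.0, 0.0, 0.0, 1.0]]
scene [[457.2, 0.0, 284.2], [0.0, 457.2, 202.4], [0.0, 0.0, 1.0]] [[0.592, 0.659, -0.464, 0.918], [0.806, -0.495, 0.325, -0.173], [-0.016, -0.566, -0.824, 0.65], [0.0, 0.0, 0.0, 1.0]]
0.1 [ 0.14098155 -0.55686658  0.21372882] [[ 9.69456907e-01  2.45261698e-01 -7.04904997e-05]
 [ 2.45261454e-01 -9.69455451e-01  1.71664003e-03]
 [ 3.52688649e-04 -1.68149714e-03 -9.99998524e-01]]
```

View pics/top0.png

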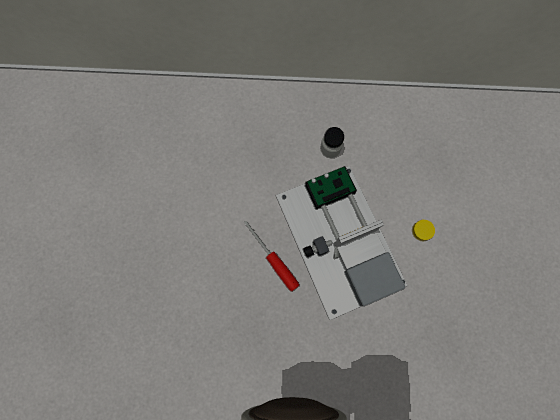

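View pics/scene0.png

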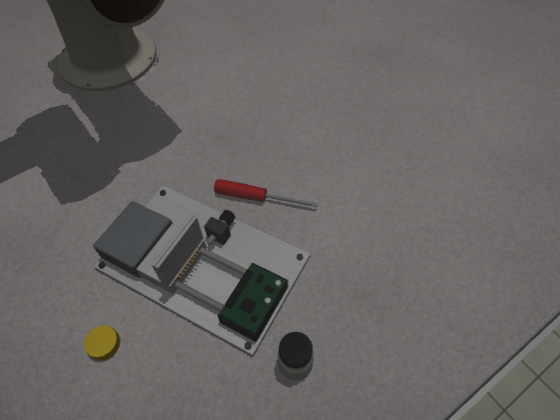

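The top view shows the jig with the plate's top edge at about (337,241)–(383,223), the knob at (308,251), the housing at (376,280) and the board at (331,187). The cap is at (424,230), the screwdriver at (270,255) and the jar at (334,140). The scene view shows the same layout. Next I'll fit the jig pose from the baseplate corners and check it in enlarged crops.

```bash
cat > h.py <<'E'
from station import r
import cv2,numpy as np
def ray(n,uv,z):
    m=r.camera_model(n);K=np.array(m["intrinsics"]);T=np.array(m["extrinsics"])
    d=T[:3,:3]@np.linalg.solve(K,[*uv,1.]);o=T[:3,3];return o+d*(z-o[2])/d[2]
def proj(n,P):
    m=r.camera_model(n);K=np.array(m["intrinsics"]);T=np.array(m["extrinsics"])
    p=K@(T[:3,:3].T@(np.array(P)-T[:3,3]));return p[:2]/p[2]
def fit(J,W):
    J=np.array(J,float);W=np.array(W)[:,:2];a=(J-J.mean(0))@[1,1j];b=(W-W.mean(0))@[1,1j]
    yaw=np.angle(np.vdot(a,b));c,s=np.cos(yaw),np.sin(yaw);R=np.array([[c,-s],[s,c]])
    t=W.mean(0)-R@J.mean(0);return yaw,t,W-(J@R.T+t)
E
python3 - <<'E'
from h import *
J=[(-.18,.115),(.11,.115),(.11,-.065),(-.18,-.065)]
px={"top":[(331,319),(277,195),(347,167),(405,287)],"scene":[(165,187),(310,256),(251,353),(95,267)]}
for n in px:
    W=[ray(n,p,.01) for p in px[n]];y,t,e=fit(J,W);print(n,np.degrees(y),t.round(4),(e*1e3).round(1).tolist())
W=[ray("top",p,.102) for p in[(337,241),(383,223)]];print("plate top",np.round(W,3).tolist())
for n,(x0,y0,x1,y1) in{"top":(260,150,420,330),"scene":(80,170,320,370)}.items():
    im=cv2.imread(f"pics/{n}0.png")[y0:y1,x0:x1]
    k=3
    cv2.imwrite(f"pics/{n}c.png",cv2.convertScaleAbs(cv2.resize(im,None,fx=k,fy=k,interpolation=2),alpha=1.4))
E
```

```text
top 25.389214572242068 [ 0.606  -0.0941] [[3.7, -4.1], [0.9, -4.8], [-3.1, 4.0], [-1.5, 4.9]]
scene 24.827865487705377 [ 0.6134 -0.0966] [[4.8, -0.5], [-0.5, -3.1], [-6.2, 1.6], [1.9, 1.9]]
plate top [[0.544, -0.069, 0.102], [0.583, -0.157, 0.102]]
```

View pics/topc.png

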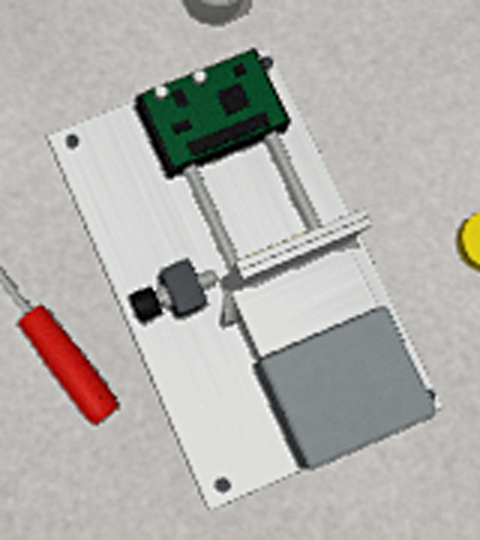

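View pics/scenec.png

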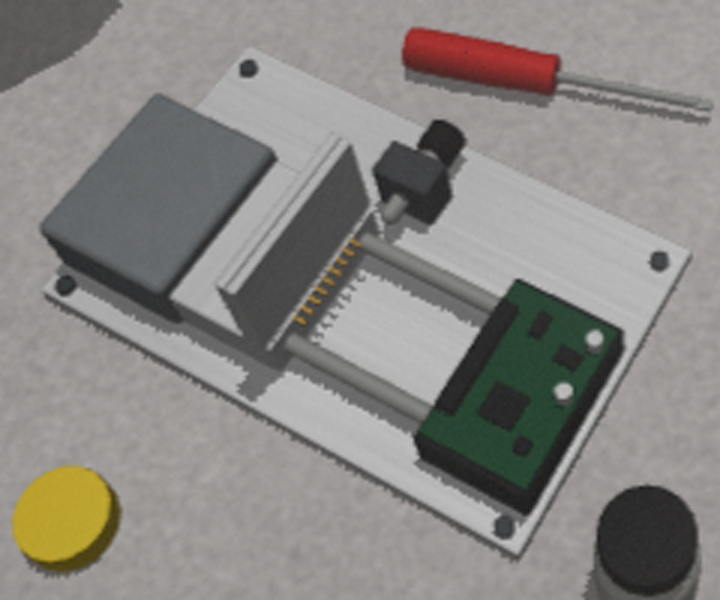

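Run:
```python
from h import *
J=[(-.18,.115),(.11,.115),(.11,-.065),(-.18,-.065)]
c=[(250,47),(690,253),(520,557),(45,295)]
W=[ray("scene",(80+u/3,170+v/3),.01) for u,v in c];y,t,e=fit(J,W);print("scene",np.degrees(y),t.round(4),(e*1e3).round(1).tolist())
c2=[(210,508),(48,135)]
W2=[ray("top",(260+u/3,150+v/3),.01) for u,v in c2];y2,t2,e2=fit(J[:2],W2);print("top",np.degrees(y2),t2.round(4),(e2*1e3).round(1).tolist())
y,t,e=fit(J+J[:2],W+W2);print("both",np.degrees(y),t.round(4),(e*1e3).round(1).tolist())
R=np.array([[np.cos(y),-np.sin(y)],[np.sin(y),np.cos(y)]])
for nm,(a,b,z) in dict(pA=(-.052,.046,.102),pB=(-.052,-.046,.102),pC=(-.04,.046,.102),pD=(-.04,-.046,.102),knob=(0,.101,.027),corner=(-.18,-.065,.01)).items():
    P=[*(R@[a,b]+t),z];print(nm,np.round(P,4),"top",((proj("top",P)-[260,150])*3).round(),"scene",((proj("scene",P)-[80,170])*3).round())
s=r.read_state();print(s["clock"],s["tool_pos"],s["qpos"]);m=r.camera_model("wrist");print(np.round(m["extrinsics"],3).tolist())
```

```text
scene 25.49920007097197 [ 0.6136 -0.096 ] [[0.5, 0.4], [-1.2, -2.5], [-1.6, 0.1], [2.3, 2.0]]
top 25.486528390007784 [ 0.608  -0.0963] [[1.0, 0.5], [-1.0, -0.5]]
both 25.70424559778232 [ 0.6119 -0.0959] [[2.3, 1.1], [1.0, -2.7], [0.1, -0.5], [3.5, 2.3], [-2.7, 0.9], [-4.2, -1.1]]
pA [ 0.5451 -0.077   0.102 ] top [244. 272.] scene [331. 132.]
pB [ 0.585  -0.1599  0.102 ] top [374. 217.] scene [213. 286.]
pC [ 0.5559 -0.0718  0.102 ] top [236. 254.] scene [352. 142.]
pD [ 0.5958 -0.1547  0.102 ] top [365. 200.] scene [235. 297.]
knob [ 0.5681 -0.0049  0.027 ] top [126. 253.] scene [497. 170.]
corner [ 0.4779 -0.2325  0.01  ] top [445. 400.] scene [ 38. 293.]
0.1 [ 0.14098155 -0.55686658  0.21372882] [-1.53310643e+00  1.59001468e-01  1.59806618e+00 -5.85519589e-06
  1.38624309e+00 -2.10098708e-01]
[[0.245, -0.934, -0.259, 0.214], [-0.969, -0.237, -0.064, -0.539], [-0.001, 0.266, -0.964, 0.383], [0.0, 0.0, 0.0, 1.0]]
```

The pose is jig yaw ≈ 25.6° and origin ≈ (0.611, -0.096). I'll shut the fingers, turn the tool's x along the push direction, and go above the housing side of the plate.

Request:
send_rows(
  motion=[
    [[0, 0, 0, 0, 0, 0, -5.7], [0, 0, 0, 0, 0, 0, -5.7], [0, 35, -14, 0, 0, 0, 0], [0, 35, -14, 0, 0, 0, 0], [0, 35, -14, 0, 0, 0, 0]],
  ],
)

```text
clock: 0.52
tool_pos: [0.214, -0.4735, 0.2106]
eef_rot: [[0.901, 0.433, -0.002], [0.433, -0.901, 0.005], [0.0, -0.005, -1.0]]
wrist_force: [-0.3, -0.3, 0.4]
grip_width: 0.662
```

Request:
send_rows(
  motion=[
    [[0, 35, -14, 0, 0, 0, 0], [0, 35, -14, 0, 0, 0, 0], [0, 35, -14, 0, 0, 0, 0], [0, 35, -14, 0, 0, 0, 0], [0, 35, -14, 0, 0, 0, 0]],
  ],
)

```text
clock: 0.93
tool_pos: [0.345, -0.3262, 0.2089]
eef_rot: [[0.903, 0.43, -0.003], [0.43, -0.903, 0.009], [0.001, -0.009, -1.0]]
wrist_force: [0.4, 0.2, 0.3]
grip_width: 0.295
```

Request:
send_rows(
  motion=[
    [[0, 35, -14, 0, 0, 0, 0], [0, 35, -14, 0, 0, 0, 0], [0, 35, -14, 0, 0, 0, 0], [0, 35, -14, 0, 0, 0, 0], [0, 0, 0, 0, 0, 0, 0]],
  ],
)

```text
clock: 1.35
tool_pos: [0.4533, -0.203, 0.208]
eef_rot: [[0.901, 0.434, -0.003], [0.434, -0.901, 0.012], [0.002, -0.012, -1.0]]
wrist_force: [0.2, -0.2, -0.2]
grip_width: 0.005
```

```bash
cat >> h.py <<'E'
YAW=np.radians(25.6);T0=np.array([.611,-.096])
RJ=np.array([[np.cos(YAW),-np.sin(YAW)],[np.sin(YAW),np.cos(YAW)]])
def st():
    s=r.read_state();R=np.array(s["eef_rot"]);p=s["tool_pos"]
    print("t",round(s["clock"],2),"jigxy mm",(RJ.T@(p[:2]-T0)*1e3).round(1),"z",round(p[2]*1e3,1),"toolx yaw",np.degrees(np.arctan2(R[1,0],R[0,0])).round(2),"z",R[:,2].round(3),"F jig",(RJ.T@s["wrist_force"][:2]).round(2),s["wrist_force"].round(2),s["grip_width"])
E
python3 - <<'E'
from h import *
st(); cv2.imwrite("pics/w1.png",r.read_camera("wrist")[:,:,::-1])
m=r.camera_model("wrist")
for P in((-.052,.046,.102),(-.052,-.046,.102),(-.052,0,.102)): print(proj("wrist",[*(RJ@P[:2]+T0),P[2]]).round())
E
```

```text
t 1.35 jigxy mm [-188.5  -28.3] z 208.0 toolx yaw 25.75 z [-0.003  0.012 -1.   ] F jig [ 0.08 -0.29] [ 0.2  -0.23 -0.22] 0.005003795284205158
[184.  17.]
[312.  17.]
[248.  17.]
```

View pics/w1.png

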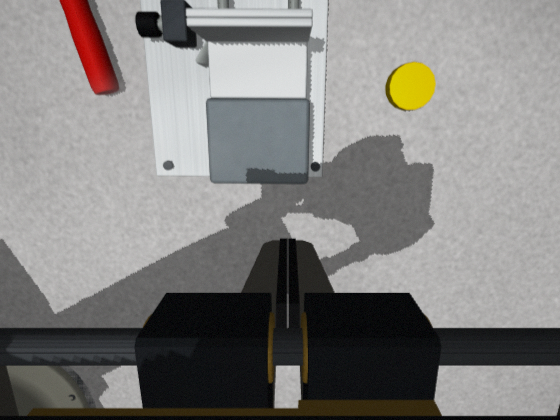

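The wrist view shows the plate's top edge at row ~10–25, columns 185–313, against a prediction of row 17, columns 184–312, so the pose fits. The fingers are shut and parallel to the jig. Next I move over the carriage and then descend.

Request:
send_rows(
  motion=[
    [[0, 32, -10, 0, 0, 0, 0], [0, 32, -10, 0, 0, 0, 0], [0, 32, -10, 0, 0, 0, 0], [0, 5, -2, 0, 0, 0, 0], [0, 0, 0, 0, 0, 0, 0]],
  ],
)

```text
clock: 1.82
tool_pos: [0.5283, -0.1346, 0.2063]
eef_rot: [[0.903, 0.429, -0.009], [0.429, -0.903, 0.009], [-0.005, -0.012, -1.0]]
wrist_force: [-0.5, -0.4, -0.9]
grip_width: 0.01
```

```bash
python3 -c "
from h import *
st()"
```

```text
t 1.82 jigxy mm [-91.2   0.9] z 206.3 toolx yaw 25.41 z [-0.009  0.009 -1.   ] F jig [-0.6  -0.13] [-0.49 -0.38 -0.92] 0.010439922440972553
```

Request:
send_rows(
  motion=[
    [[0, 0, 0, 35, 0, 0, 0], [0, 0, 0, 35, 0, 0, 0], [0, 0, 0, 35, 0, 0, 0], [0, 0, 0, 20, 0, 0, 0], [0, 0, 0, 0, 0, 0, 0]],
  ],
)

```text
clock: 2.23
tool_pos: [0.5249, -0.1426, 0.0795]
eef_rot: [[0.906, 0.424, -0.006], [0.424, -0.906, 0.003], [-0.004, -0.005, -1.0]]
wrist_force: [-1.2, -0.0, -0.0]
grip_width: 0.01
```

```bash
python3 -c "
from h import *
st()
cv2.imwrite('pics/w2.png',r.read_camera('wrist')[:,:,::-1])"
```

```text
t 2.23 jigxy mm [-97.8  -4.8] z 79.5 toolx yaw 25.09 z [-0.006  0.003 -1.   ] F jig [-1.09  0.47] [-1.19 -0.05 -0.04] 0.00957627463007074
```

View pics/w2.png

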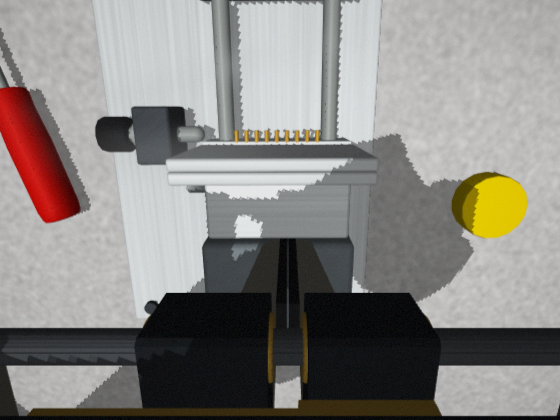

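The wrist view shows the fingers (column 288) just behind the plate (columns 168–377, centre ~272). The plate's edge is parallel to the jaws and the path is clear. I'll centre by 5 mm, lower 12 mm and approach gently.

Request:
send_rows(
  motion=[
    [[0, 0, -5, 12, 0, 0, 0], [0, 12, 0, 0, 0, 0, 0], [0, 6, 0, 0, 0, 0, 0], [0, 4, 0, 0, 0, 0, 0], [0, 0, 0, 0, 0, 0, 0]],
  ],
)

```text
clock: 2.7
tool_pos: [0.5452, -0.1336, 0.0738]
eef_rot: [[0.908, 0.42, 0.003], [0.42, -0.908, -0.003], [0.001, 0.004, -1.0]]
wrist_force: [-0.1, -0.2, 0.6]
grip_width: 0.006
```

Request:
send_rows(
  motion=[
    [[0, 4, 0, 0, 0, 0, 0], [0, 4, 0, 0, 0, 0, 0], [0, 4, 0, 0, 0, 0, 0], [0, 0, 0, 0, 0, 0, 0]],
  ],
)

```text
clock: 3.03
tool_pos: [0.5568, -0.1293, 0.0756]
eef_rot: [[0.907, 0.42, 0.003], [0.42, -0.907, -0.005], [0.0, 0.006, -1.0]]
wrist_force: [-2.3, -2.5, 0.8]
grip_width: 0.003
```

```bash
python3 -c "
from h import *
st()"
```

```text
t 3.03 jigxy mm [-63.2  -6.6] z 75.6 toolx yaw 24.86 z [ 0.003 -0.005 -1.   ] F jig [-3.15 -1.26] [-2.3  -2.5   0.77] 0.00344710535468742
```

Contact came where predicted (−63 mm, ~3 N). I'll back off slightly to recentre and lower, then push.

Request:
send_rows(
  motion=[
    [[0, -7, 0, 0, 0, 0, -0.7], [0, 0, -7, 8, 0, 0, 0], [0, 0, 0, 0, 0, 0, 0]],
  ],
)

```text
clock: 3.28
tool_pos: [0.5472, -0.1257, 0.067]
eef_rot: [[0.902, 0.433, 0.004], [0.433, -0.902, -0.005], [0.002, 0.006, -1.0]]
wrist_force: [-0.7, 0.2, -0.6]
grip_width: 0.004
```

```bash
python3 -c "
from h import *
st()"
```

```text
t 3.28 jigxy mm [-70.3   0.8] z 67.0 toolx yaw 25.63 z [ 0.004 -0.005 -1.   ] F jig [-0.56  0.53] [-0.73  0.24 -0.55] 0.004090977646278066
```

Request:
send_rows(
  motion=[
    [[0, 10, 0, 0, 0, 0, 0], [0, 10, 0, 0, 0, 0, 0], [0, 10, 0, 0, 0, 0, 0], [0, 8, 0, 0, 0, 0, 0], [0, 8, 0, 0, 0, 0, 0]],
  ],
)

```text
clock: 3.7
tool_pos: [0.5841, -0.1077, 0.0666]
eef_rot: [[0.902, 0.433, -0.013], [0.432, -0.902, -0.011], [-0.017, 0.004, -1.0]]
wrist_force: [-7.1, -3.0, 4.6]
grip_width: 0.005
```

```bash
python3 -c "
from h import *
st()"
```

```text
t 3.7 jigxy mm [-29.3   1.1] z 66.6 toolx yaw 25.63 z [-0.013 -0.011 -1.   ] F jig [-7.7  0.4] [-7.11 -2.97  4.59] 0.0051613168079036745
```

Slide is at about 34 mm. I'll continue to about 52 mm.

Request:
send_rows(
  motion=[
    [[0, 8, 0, 0, 0, 0, 0], [0, 7, 0, 0, 0, 0, 0], [0, 6, 0, 0, 0, 0, 0]],
  ],
)

```text
clock: 3.95
tool_pos: [0.6021, -0.0991, 0.0666]
eef_rot: [[0.901, 0.433, -0.022], [0.433, -0.901, -0.014], [-0.026, 0.003, -1.0]]
wrist_force: [-7.0, -2.9, 5.7]
grip_width: 0.007
```

```bash
python3 -c "
from h import *
st()"
```

```text
t 3.95 jigxy mm [-9.4  1. ] z 66.6 toolx yaw 25.67 z [-0.022 -0.014 -1.   ] F jig [-7.6   0.38] [-7.02 -2.94  5.66] 0.00741358606352319
```

Slide is at about 53 mm, past the catch. I'll back off gradually and watch where the force vanishes.

Request:
send_rows(
  motion=[
    [[0, -6, 0, 0, 0, 0, 0], [0, -6, 0, 0, 0, 0, 0], [0, -6, 0, 0, 0, 0, 0], [0, -6, 0, 0, 0, 0, 0], [0, -6, 0, 0, 0, 0, 0]],
  ],
)

```text
clock: 4.37
tool_pos: [0.5747, -0.1118, 0.067]
eef_rot: [[0.9, 0.435, -0.022], [0.435, -0.901, -0.014], [-0.026, 0.003, -1.0]]
wrist_force: [-0.1, 1.2, -0.8]
grip_width: 0.004
```

```bash
python3 -c "
from h import *
st()
cv2.imwrite('pics/w3.png',r.read_camera('wrist')[:,:,::-1])"
```

```text
t 4.37 jigxy mm [-39.5   1.4] z 67.0 toolx yaw 25.76 z [-0.022 -0.014 -1.   ] F jig [0.39 1.11] [-0.13  1.17 -0.75] 0.0044307162694242315
```

View pics/w3.png

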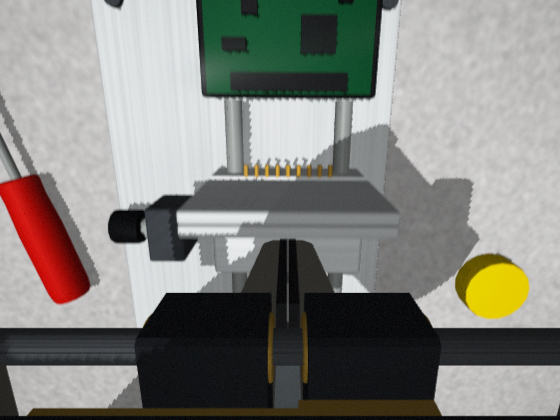

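The force is zero and the plate (rows 210–235) stands clear ahead of the fingers, so it is caught. I'll retreat 25 mm, lift, and verify from the fixed cameras.

Request:
send_rows(
  motion=[
    [[0, -15, 0, 0, 0, 0, 0], [0, -15, 0, 0, 0, 0, 0], [0, 0, 0, -35, 0, 0, 0], [0, 0, 0, -35, 0, 0, 0], [0, 0, 0, -35, 0, 0, 0]],
  ],
)

```text
clock: 4.83
tool_pos: [0.5404, -0.1215, 0.1659]
eef_rot: [[0.901, 0.432, -0.038], [0.432, -0.902, -0.004], [-0.036, -0.013, -0.999]]
wrist_force: [0.7, -1.1, -0.6]
grip_width: 0.005
```

Request:
send_rows(
  motion=[
    [[0, -35, 0, -20, 0, 0, 0], [0, -35, 0, 0, 0, 0, 0], [0, -35, 0, 0, 0, 0, 0], [0, -35, 0, 0, 0, 0, 0], [0, 0, 0, 0, 0, 0, 0]],
  ],
)

```text
clock: 5.25
tool_pos: [0.4171, -0.1857, 0.202]
eef_rot: [[0.9, 0.435, -0.015], [0.435, -0.9, -0.014], [-0.02, 0.006, -1.0]]
wrist_force: [0.1, 0.3, -0.1]
grip_width: 0.006
```

Run:
```python
from h import *
st()
a=r.read_camera("scene");b=r.read_camera("top")
f=lambda im,x0,y0,x1,y1,k:cv2.convertScaleAbs(cv2.resize(im[y0:y1,x0:x1,::-1],None,fx=k,fy=k,interpolation=2),alpha=1.4)
A=f(a,60,160,330,380,2);B=f(b,240,120,440,340,2)[:,:260]
cv2.imwrite("pics/end.png",np.hstack([A,B]))
for d in(0,.04):
  for y in(.046,-.046):
    P=[*(RJ@[-.052+d,y]+T0),.102];print(d,y,"crop px",((proj("scene",P)-[60,160])*2).round())
```

```text
t 5.25 jigxy mm [-213.6    2.9] z 202.0 toolx yaw 25.79 z [-0.015 -0.014 -1.   ] F jig [0.2  0.28] [ 0.06  0.34 -0.09] 0.006238393116551095
0 0.046 crop px [260. 107.]
0 -0.046 crop px [181. 210.]
0.04 0.046 crop px [307. 129.]
0.04 -0.046 crop px [230. 235.]
```

View pics/end.png

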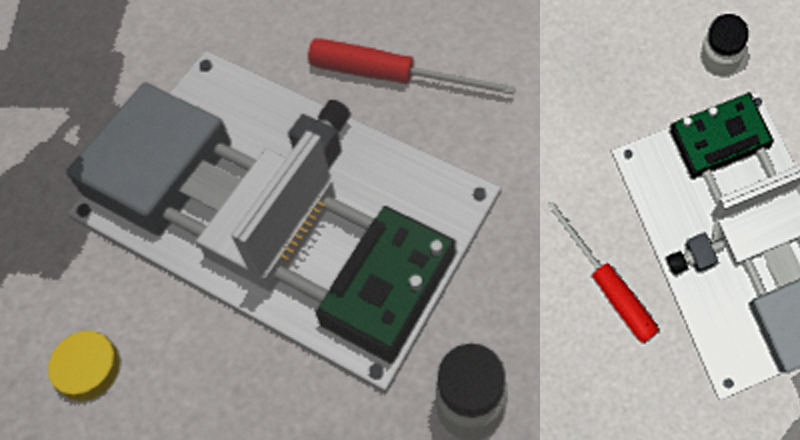

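The plate's top edge runs from (311,130) to (233,237), which matches the 0.040 prediction of (307,129) to (230,235). The bystanders have not moved.

```bash
python3 -c "
from station import r
print(r.job_done())"
```

```text
the job is handed in; nothing more can be done
None
```

The slide is at its mid position, caught on the stop pin, and the job is handed in. The robot's clock read about 5.3 s of the 32 s allowed.

- **Push:** I pushed the plate with the shut fingers, only on its housing-side face. It went to about 53 mm of travel with about 8 N on the fingers. An earlier light touch at about 3 N found the face where the images put it; I then backed off to recentre before the real push.
- **Release:** I backed off in small steps. The force fell to about zero and the plate stayed standing ahead of the fingers.
- **Last checks:** In the scene camera, the plate's top edge lies within about 2 px of the predicted 40 mm position, far from the home position. The robot was clear of everything. The cap, screwdriver and jar looked unmoved, though the final top-view crop cut off the cap, so it shows only in the scene view.
- **Disagreement:** The two cameras placed the jig's origin about 5 mm apart. I used a value in between, and the touch agreed with it to about 1 mm.

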